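Refit the return spring of a tablet crusher

TASK

The tablet crusher has been washed and is being put back together. From the green tray pick out the coil spring that is both long and wide (not the short one, the slim one or the smooth sleeve), thread it over the round upright rod on the crusher's white base and lower it along the rod, twisting slightly if the coils snag. Keep hold of it until it rests on the round seat at the foot of the rod, then let go and leave it standing there upright.

Things in the scene. Friction and masses are not known exactly. Their poses are not given: they have to be found in the camera images.
- spring_center (a point): Centre (half-way up, on the axis) of the long, wide compression spring: plain steel, 70 mm long, 40 mm outside, 32 mm bore, 4 mm wire, about 80 g, flat at both ends and alike either way up, too stiff to give in handling. z runs along its axis. It starts upright on the tray's floor, yaw arbitrary; grip it across the outside at half height.
- rod_seat (a point): Foot of the crusher's round upright rod: on the rod's axis, level with the flat top of its seat (a 60 mm steel disc), 30 mm above the counter. z up along the rod, x and y as crusher. The steel rod is 14 mm thick, 60 mm tall above this point, its top 8 mm tapering to 6 mm. The seated spring's centre is 35 mm above this point, within 9 mm of the axis.
- crusher: Fixed white crusher base, 220 (x) by 130 (y) mm, top 22 mm above the counter. Origin under its centre, z up. The rod is at x -55 mm, y 0. Not used: a low steel cup (44 mm across, rim 40 mm above the counter) at x +28 mm and a dark square post (18 mm wide, top 67 mm above the counter) at x +80 mm.
- tray: Fixed green tray, 230 by 230 mm, floor 4 mm thick, rim 14 mm high. Origin under its centre, z up, x and y along its sides. Four parts stand on its floor, in any order, within 6 mm (in x, in y) of the points x, y = +-45 mm: the long wide spring, a short one (40 mm across, 35 tall), a slim one (18 across, 60 tall), a smooth sleeve (40 across, 65 tall).

How it is judged:
On the way, in this order (a step that is already met when the one before it is completed fails the run):
1. the long wide spring is held clear of the tray (height (world z) of spring_center above 0.075 m and contact force between the fingers and spring above 0.3 N), for 0.1 s.
2. still held, it is upright around the rod and within 12 mm of resting on the seat (horizontal distance between spring_center and rod_seat below 0.013 m and angle between the z axis of spring_center and the z axis of rod_seat, either way round below 0.175 rad and z of spring_center in the frame of rod_seat below 0.047 m and contact force between the fingers and spring above 0.3 N), for 0.1 s.
At the end, for the whole second after the job is handed in: The long wide spring stands around the rod on its seat, let go and at rest: its axis within 13 mm of the rod's at mid height and within 10 degrees of it, and its height within 7 mm of fully seated (horizontal distance between spring_center and rod_seat below 0.013 m and angle between the z axis of spring_center and the z axis of rod_seat, either way round below 0.175 rad and z of spring_center in the frame of rod_seat between 0.028 and 0.042 m and linear speed of spring below 0.02 m/s and contact force between the fingers and spring below 0.1 N); the robot touches nothing.
It also fails if it takes over 43 s, if anything falls off the work surface, if the arm or the gripper's body presses on something with over 40 N, if the wrist force passes 120 N, or if a joint passes its speed limit or range.

ROBOT

A 7-joint arm with a two-finger parallel gripper is mounted at the origin on the work surface. World frame = base frame: x ahead of the robot, y to its left, z up, the work surface at z = 0. Lengths are in m, angles in rad, forces in N, time in s.
With the tool pointing down it reaches from about 0.425 to 0.875 m from the base axis. Payload 4.7 kg.
Tool frame: the origin (TCP) lies midway between the tips of the shut fingers; the grasp point (between the pads) lies 19 mm behind it; z points along the fingers, y is the direction in which the jaws open and shut (so a half turn about z gives the same grasp; the last joint's range is limited). The gripper opens to 87 mm and grips with 3 to 60 N. Pads are 19 mm wide; open, the fingers measure 117 mm over their backs; the gripper's body (75 mm by 190 mm) begins 51 mm behind the grasp point.
Start: joints at [1.32, 0.321, -0.07, 1.45, 0.023, 1.371, -0.057], TCP at [0.17, -0.627, 0.191] pointing down, gripper open.
Joint ranges: [-2.86, 2.86], [-0.3, 2.09], [-1.38, 1.24], [0.06, 2.45], [-1.56, 4.7], [0.09, 2.05], [-2.69, 2.69]. Speed limits (rad/s): [2.57, 2.57, 3.14, 3.14, 3.14, 3.14, 3.14].

INTERFACE

Orientations are given as a rotation vector (axis times angle).
In Python, from bench import manip gives the robot as it stands. The module is installed in compiled form; this text tells all that it offers.
- The arm moves only by the tool move_arm, never from a script. Its argument "rows" is one flat list of numbers, 5 for each row, row after row: the finger opening in cm, from 0 to 8.7, then the shift along the tool's x, y, z in cm, then the turn about the tool's z in units of 6 degrees (1.0 is 6 degrees). In form: [fingers, dx, dy, dz, roll, fingers, dx, dy, dz, roll, ...]. A call has 1 to 12 rows; each row shifts and turns the commanded pose from where the row before left it, along the tool's axes as they then stand; what a row does not reach is not made up. A row lasts 1/12 s, in which the tool goes at most 41.7 mm and 7.16 degrees, less where a joint would pass 70% of its speed; a pose out of reach is approached as far as the arm can. A call with a gripper value outside its range is refused whole. The fingers move at their own pace and stop on an object; "grip_force" is the grip in N (left out, the last holds). Time passes only in rows, so rows that do not move let the fingers close. It gives the time, the measured TCP pose, the force and the opening at its end, in the units of the state.
- manip.get_obs(): the state, without advancing time (a new reading comes with each control period).
- manip.get_image(name): name is "side" or "top"; returns (picture, depth): 420x560x3 uint8, red, green, blue; 420x560 float32, m along the optical axis (not along the pixel's ray), 0 where there is no reading.
- manip.camera_params(name): a dict with "fx", "fy", "cx", "cy" (pixels), "extrinsics" (4x4, takes a point from world to camera coordinates). Camera axes: x right, y up, looking along -z (the intrinsics and any distortion apply to the point x, -y, -z); pixel columns grow to the right and rows downward; lengths in m; the calibration is good to about 2 mm. A picture is of the moment at which its call begins. camera_params takes no time and is no camera call.
- manip.finish_job(): hands the job in, once; it reports no verdict.
The state is a dict: "time_s": time; "qpos": joint angles; "qd": joint speeds; "tau": joint torques, N m; "ee_pos": TCP position; "tcp_rot": TCP orientation; "force": force on the tool from outside, world axes, zero at the start; "ft_torque": the same for the moment, N m; "gripper_width": finger opening in m.
Only numpy, scipy, OpenCV 4.12 (cv2) and the standard library are available. Lean on these libraries where they do the work, as an engineer would, in place of code of your own. Each camera call takes 0.05 s, during which the arm holds its last target. There are 200 camera calls.

## Working session

There is one attempt and no reset: what is moved stays moved. The work goes in short steps, Python scripts to look and compute and a tool call to move; the robot and the scene stay as the last step left them, time stands still between calls to the robot, and variables do not carry over. Pictures are saved under pics/ and viewed, about 8 in all and at most 12, crops included, and the job is handed in when it is done.

Besides the shell and the picture viewer there is one more tool, called as name(argument=value, ...) on one line, values as JSON. move_arm: Moves the arm, as the interface text tells. Its arguments: {"type":"object","properties":{"rows":{"type":"array","items":{"type":"number"}},"grip_force":{"type":"number"}},"required":["rows"]}

```bash
mkdir -p pics
cat > h.py <<'E'
import numpy as np, cv2
from bench import manip
def cam(n):
    p=manip.camera_params(n); return p, np.array(p["extrinsics"])
def pts(n,d):
    p,T=cam(n); v,u=np.mgrid[0:d.shape[0],0:d.shape[1]]
    X=(u-p["cx"])/p["fx"]*d; Y=-(v-p["cy"])/p["fy"]*d
    P=np.stack([X,Y,-d,np.ones_like(d)],-1)
    return (P@np.linalg.inv(T).T)[...,:3]
def proj(n,P):
    p,T=cam(n); c=T@np.append(P,1); return p["fx"]*c[0]/-c[2]+p["cx"], p["fy"]*-c[1]/-c[2]+p["cy"]
E
python3 - <<'E'
from h import *
o=manip.get_obs(); print({k:np.round(v,3) for k,v in o.items()})
for n in("side","top"):
    im,d=manip.get_image(n); cv2.imwrite(f"pics/{n}0.png",im[...,::-1]); np.save(f"{n}0.npy",d)
    print(n,{k:np.round(v,3) for k,v in manip.camera_params(n).items()})
E
```

```text
{'time_s': np.float64(0.0), 'qpos': array([ 1.32 ,  0.322, -0.07 ,  1.452,  0.023,  1.371, -0.057]), 'qd': array([-0.   , -0.001, -0.   ,  0.001,  0.001,  0.001, -0.001]), 'tau': array([-0.0000e+00, -4.9129e+01, -4.0400e-01, -3.1253e+01, -6.4000e-02,
        4.4000e-02,  0.0000e+00]), 'ee_pos': array([ 0.17 , -0.627,  0.19 ]), 'tcp_rot': array([-3.112e+00, -4.140e-01,  1.000e-03]), 'force': array([-0.273,  0.95 , -0.083]), 'ft_torque': array([-0.013, -0.014,  0.08 ]), 'gripper_width': np.float64(0.087)}
side {'fx': np.float64(469.885), 'fy': np.float64(469.885), 'cx': np.float64(280.777), 'cy': np.float64(200.55), 'extrinsics': array([[ 0.744, -0.668, -0.017, -0.42 ],
       [ 0.347,  0.364,  0.864, -0.257],
       [-0.571, -0.649,  0.503, -0.505],
       [ 0.   ,  0.   ,  0.   ,  1.   ]])}
top {'fx': np.float64(527.291), 'fy': np.float64(527.291), 'cx': np.float64(266.782), 'cy': np.float64(213.919), 'extrinsics': array([[-0.003, -1.   , -0.009,  0.007],
       [ 0.986, -0.004,  0.164, -0.577],
       [-0.164, -0.008,  0.986, -0.95 ],
       [ 0.   ,  0.   ,  0.   ,  1.   ]])}
```

View pics/top0.png

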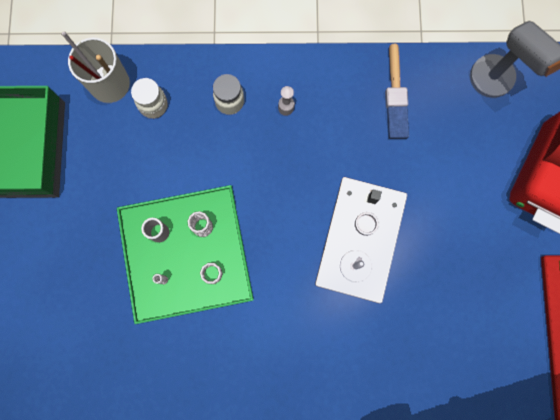

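View pics/side0.png

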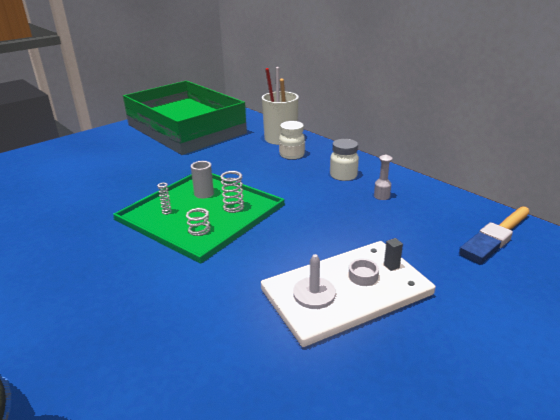

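Top view: the long wide spring is at about (200,224), the sleeve at (153,229), the slim spring at (159,279), the short one at (211,272), and the rod at (358,264). The side view agrees, with the long spring at (232,192) and the rod at (315,275).

Run:
```python
from h import *
def ray(n,u,v,z):
    p,T=cam(n); Ti=np.linalg.inv(T); d=Ti[:3,:3]@np.array([(u-p["cx"])/p["fx"],-(v-p["cy"])/p["fy"],-1]); o=Ti[:3,3]
    return o+d*(z-o[2])/d[2]
for n in("top","side"):
    im=cv2.imread(f"pics/{n}0.png"); d=np.load(f"{n}0.npy"); P=pts(n,d); hsv=cv2.cvtColor(im,cv2.COLOR_BGR2HSV)
    def reg(c,w,h,zl,zh):
        m=np.zeros(d.shape,bool); m[c[1]-h:c[1]+h,c[0]-w:c[0]+w]=1
        m&=(P[...,2]>zl)&(P[...,2]<zh)&(d>0); return P[m]
    for nm,c,w,h,zl,zh in ([("spring",(200,224),20,20,.064,.082),("short",(211,272),18,18,.03,.05),("sleeve",(153,229),18,18,.06,.08),("rodtip",(358,264),12,12,.06,.1),("seat",(356,266),22,22,.025,.034),("post",(375,196),12,12,.055,.075),("cup",(367,224),16,16,.034,.045)] if n=="top" else [("spring",(232,192),16,28,.012,.085),("rod",(315,272),8,20,.04,.1),("seat",(315,292),26,16,.026,.033)]):
        q=reg(c,w,h,zl,zh)
        if len(q): print(n,nm,len(q),"mean",q.mean(0).round(4),"mid",((q.min(0)+q.max(0))/2).round(4),"ext",np.ptp(q,0).round(4),"zmax",q[:,2].max().round(4))
    for nm,lo,hi in(("green",(50,120,40),(75,255,255)),("white",(0,0,170),(180,40,255))):
        m=cv2.inRange(hsv,lo,hi); c=cv2.findContours(m,cv2.RETR_EXTERNAL,cv2.CHAIN_APPROX_NONE)[0]
        c=[x for x in c if cv2.contourArea(x)>4000 and 100<cv2.boundingRect(x)[0]<450]
        for x in c:
            z=.014 if nm=="green" else .022
            Q=np.array([ray(n,*k,z)[:2] for k in x[:,0]],np.float32); 
            print(n,nm,cv2.boundingRect(x),cv2.minAreaRect(Q),cv2.boxPoints(cv2.minAreaRect(Q)).round(3).tolist())
```

```text
top spring 147 mean [0.5597 0.1315 0.0738] mid [0.5603 0.1323 0.072 ] ext [0.0385 0.0386 0.0146] zmax 0.0793
top short 129 mean [0.468  0.1118 0.0393] mid [0.4681 0.112  0.0381] ext [0.0357 0.0379 0.014 ] zmax 0.0452
top sleeve 175 mean [0.549  0.2177 0.0685] mid [0.5495 0.2179 0.0676] ext [0.0391 0.0395 0.0149] zmax 0.075
top rodtip 61 mean [ 0.4804 -0.1602  0.0829] mid [ 0.4808 -0.1616  0.0764] ext [0.0125 0.0124 0.0318] zmax 0.0923
top seat 820 mean [ 0.4804 -0.162   0.0299] mid [ 0.4813 -0.1632  0.0295] ext [0.0818 0.0838 0.0089] zmax 0.0339
top post 111 mean [ 0.6104 -0.1971  0.0667] mid [ 0.6109 -0.1979  0.0639] ext [0.0197 0.0213 0.0175] zmax 0.0727
top cup 161 mean [ 0.5609 -0.1836  0.0402] mid [ 0.5607 -0.1833  0.0394] ext [0.0421 0.0424 0.0102] zmax 0.0445
top green (117, 186, 136, 138) ((0.5075504779815674, 0.16652452945709229), (0.2285686433315277, 0.22894996404647827), 11.055195808410645) [[0.37299999594688416, 0.25699999928474426], [0.4169999957084656, 0.03200000151991844], [0.6420000195503235, 0.07599999755620956], [0.5979999899864197, 0.3009999990463257]]
top white (3
[... 857 characters left out ...]
], [0.6389999985694885, 0.07000000029802322], [0.593999981880188, 0.29499998688697815]]
side green (123, 81, 122, 61) ((0.7943780422210693, 0.6875137090682983), (0.4701173007488251, 0.31163930892944336), 89.92688751220703) [[0.6380000114440918, 0.453000009059906], [0.949999988079071, 0.4519999921321869], [0.949999988079071, 0.921999990940094], [0.6389999985694885, 0.9229999780654907]]
side white (261, 241, 174, 101) ((0.5288591384887695, -0.18346697092056274), (0.1321408450603485, 0.2205571085214615), 74.69120025634766) [[0.4050000011920929, -0.21799999475479126], [0.6179999709129333, -0.2759999930858612], [0.652999997138977, -0.14900000393390656], [0.4399999976158142, -0.09099999815225601]]
```

move_arm(rows=[6.5,0,0,0,-1,6.5,0,0,0,-1,6.5,0,0,0,-1,6.5,0,0,0,-1,6.5,0,0,0,-1,6.5,0,0,0,-1,6.5,0,0,0,-0.8], grip_force=15)

```text
time_s: 0.68
ee_pos: [0.1699, -0.627, 0.1905]
tcp_rot: [-2.769, -1.481, -0.0]
force: [-0.5, -0.6, 0.0]
gripper_width: 0.0654
```

```bash
cat >> h.py <<'E'
from scipy.spatial.transform import Rotation as R
def delta(*tgts):
    o=manip.get_obs(); M=R.from_rotvec(o["tcp_rot"]).as_matrix(); p=np.array(o["ee_pos"])
    print("t",o["time_s"],"p",p.round(4),"w",o["gripper_width"],"F",np.round(o["force"],2),"ydir",np.degrees(np.arctan2(M[1,1],M[0,1])).round(1),"z",M[:,2].round(3))
    for t in tgts: print("tool cm:",(M.T@(np.array(t)-p)*100).round(2)); p=np.array(t)
E
python3 -c "
from h import *
delta((.47,-.30,.19),(.56,.1315,.15))"
```

```text
t 0.6833 p [ 0.1699 -0.627   0.1905] w 0.06537478835659558 F [-0.45 -0.59  0.01] ydir -33.7 z [-0.     0.001 -1.   ]
tool cm: [43.86  6.79  0.07]
tool cm: [ 40.88 -16.48   4.05]
```

move_arm(rows=[6.5,3.65,0.57,0,0,6.5,3.65,0.57,0,0,6.5,3.65,0.57,0,0,6.5,3.65,0.57,0,0,6.5,3.65,0.57,0,0,6.5,3.65,0.57,0,0,6.5,3.65,0.57,0,0,6.5,3.65,0.57,0,0,6.5,3.65,0.57,0,0,6.5,3.65,0.57,0,0,6.5,3.65,0.57,0,0,6.5,3.65,0.57,0,0])

```text
time_s: 1.68
ee_pos: [0.4725, -0.3011, 0.1909]
tcp_rot: [-2.774, -1.474, 0.001]
force: [-0.5, -0.3, -0.0]
gripper_width: 0.065
```

move_arm(rows=[6.5,3.4,-1.37,0.33,0,6.5,3.4,-1.37,0.33,0,6.5,3.4,-1.37,0.33,0,6.5,3.4,-1.37,0.33,0,6.5,3.4,-1.37,0.33,0,6.5,3.4,-1.37,0.33,0,6.5,3.4,-1.37,0.33,0,6.5,3.4,-1.37,0.33,0,6.5,3.4,-1.37,0.33,0,6.5,3.4,-1.37,0.33,0,6.5,3.4,-1.37,0.33,0,6.5,3.4,-1.37,0.33,0])

```text
time_s: 2.68
ee_pos: [0.5638, 0.1289, 0.1511]
tcp_rot: [2.774, 1.473, -0.001]
force: [1.2, -0.2, -0.3]
gripper_width: 0.0648
```

Run:
```python
from h import *
delta((.56,.1315,.11),(.56,.1315,.02))
im,d=manip.get_image("side"); c=cv2.resize(im[80:290,110:390],None,fx=2.5,fy=2.5,interpolation=cv2.INTER_CUBIC); cv2.imwrite("pics/side1.png",c[...,::-1])
```

```text
t 2.6833 p [0.5638 0.1289 0.1511] w 0.06478433075475097 F [ 1.19 -0.21 -0.28] ydir -34.1 z [-0.    -0.001 -1.   ]
tool cm: [ 0.   -0.46  4.11]
tool cm: [0.01 0.   9.  ]
```

move_arm(rows=[6.5,0,-0.2,2,0,6.5,0,-0.2,2,0,6.5,0,0,1,0,6.5,0,0,0,0])

```text
time_s: 3.07
ee_pos: [0.5584, 0.1288, 0.0987]
tcp_rot: [-2.773, -1.474, 0.008]
force: [-0.6, 0.3, -0.5]
gripper_width: 0.0653
```

Run:
```python
from h import *
delta((.56,.1315,.02))
im,d=manip.get_image("side"); p=np.array(manip.get_obs()["ee_pos"])
for P,c in((p,(255,0,0)),((p[0],p[1],.074),(255,0,0)),((p[0],p[1],.004),(255,0,0))):
    u,v=proj("side",P); cv2.circle(im,(round(u),round(v)),1,c,-1); print(u,v)
c=cv2.resize(im[90:250,130:340],None,fx=3.5,fy=3.5,interpolation=cv2.INTER_CUBIC); cv2.imwrite("pics/side2.png",c[...,::-1])
```

```text
t 3.0667 p [0.5584 0.1288 0.0987] w 0.06528608472352398 F [-0.63  0.29 -0.54] ydir -34.0 z [-0.005 -0.001 -1.   ]
tool cm: [0.34 0.01 7.87]
230.41564617534104 161.53958077495736
231.42774422775148 174.4060587899627
233.9737728624062 206.77290444818868
```

View pics/side2.png

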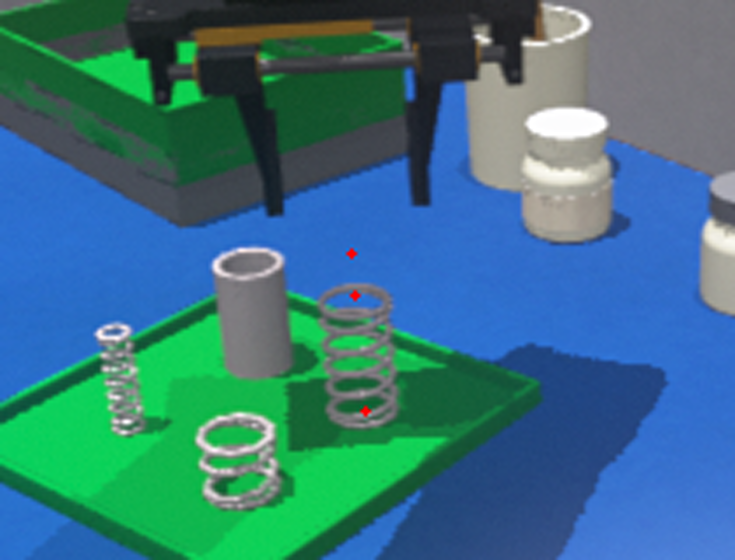

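The side crop shows the open fingertips at crop (275,213) and (420,203). Their midpoint is about 13 px (~28 mm) above where the TCP projects. The spring axis itself matches the projected tool axis. I'll check the fingertips by depth.

Run:
```python
from h import *
delta((.56,.1315,.02))
for n in("side","top"):
    im,d=manip.get_image(n); P=pts(n,d)
    m=(P[...,2]>.09)&(P[...,2]<.16)&(abs(P[...,0]-.56)<.07)&(abs(P[...,1]-.13)<.07)&(d>0)&(im.max(2)<110)
    k,l,s,c=cv2.connectedComponentsWithStats(m.astype(np.uint8))
    for i in range(1,k):
        if s[i,4]>15:
            q=P[l==i]; low=q[q[:,2]<q[:,2].min()+.012]; print(n,s[i],"zmin",q[:,2].min().round(4),"lowest mean",low.mean(0).round(4),"mean",q.mean(0).round(4))
    if n=="top":
        cv2.imwrite("pics/top1.png",cv2.resize(im[150:340,90:300],None,fx=3,fy=3,interpolation=cv2.INTER_CUBIC)[...,::-1])
```

```text
t 3.1167 p [0.5596 0.1289 0.1003] w 0.06498526024320624 F [0.38 0.12 0.54] ydir -34.1 z [-0.003 -0.001 -1.   ]
tool cm: [ 0.25 -0.1   8.03]
side [247 131   6  17  80] zmin 0.1308 lowest mean [0.5842 0.099  0.1367] mean [0.5842 0.099  0.1466]
side [204 132   7  19  84] zmin 0.1319 lowest mean [0.5226 0.1402 0.1377] mean [0.5232 0.1407 0.1471]
```

View pics/top1.png

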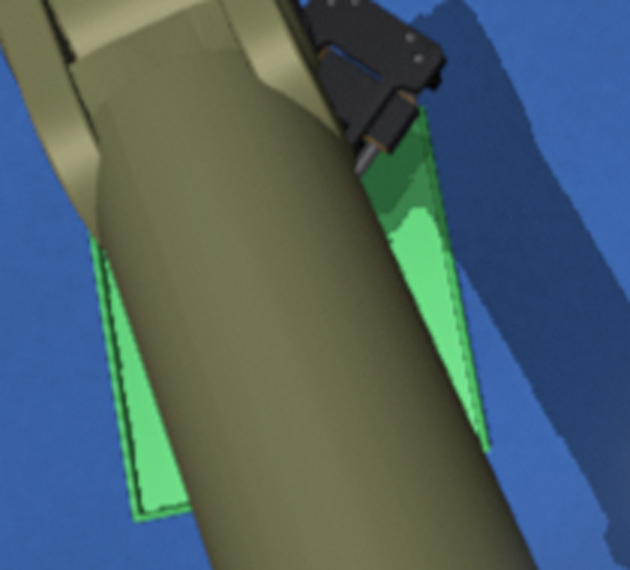

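move_arm(rows=[4.2,0,0,0,0,4.2,0,0,0,0,4.2,0,0,0,0,4.2,0,0,0,0,4.2,0,0,0,0,4.2,0,0,0,0])

```text
time_s: 3.72
ee_pos: [0.5607, 0.1297, 0.1017]
tcp_rot: [2.774, 1.474, 0.0]
force: [-0.3, -0.6, -0.7]
gripper_width: 0.043
```

Run:
```python
from h import *
delta((.56,.1315,.02))
im,d=manip.get_image("side"); P=pts("side",d); p=np.array(manip.get_obs()["ee_pos"])
M=R.from_rotvec(manip.get_obs()["tcp_rot"]).as_matrix()
m=(P[...,2]>.085)&(P[...,2]<.16)&(abs(P[...,0]-.56)<.07)&(abs(P[...,1]-.13)<.07)&(d>0)&(im.max(2)<140)
k,l,s,c=cv2.connectedComponentsWithStats(m.astype(np.uint8))
for i in range(1,k):
    if s[i,4]>15:
        q=P[l==i]; low=q[q[:,2]<q[:,2].min()+.012]; print(s[i],"zmin",q[:,2].min().round(4),"lowest mean",low.mean(0).round(4))
for y in(-.021,.021):
  for z in(0,-.03):
    u,v=proj("side",p+M@[0,y,z]); print(u,v); cv2.circle(im,(round(u),round(v)),1,(255,0,0),-1)
cv2.imwrite("pics/side3.png",cv2.resize(im[90:230,170:320],None,fx=4.2,fy=4.2,interpolation=cv2.INTER_CUBIC)[...,::-1])
```

```text
t 3.7167 p [0.5607 0.1297 0.1017] w 0.043019163456952565 F [-0.34 -0.64 -0.71] ydir -34.0 z [ 0. -0. -1.]
tool cm: [ 0.11 -0.16  8.17]
[211 132   7  17  81] zmin 0.1323 lowest mean [0.5333 0.1351 0.1386]
[241 132   6  15  82] zmin 0.1328 lowest mean [0.5759 0.1066 0.1387]
219.01051579231853 161.50044152546621
217.61004111356436 146.3187262696285
242.0434406407416 159.7817139806907
241.0613633500776 144.6524040873821
```

View pics/side3.png

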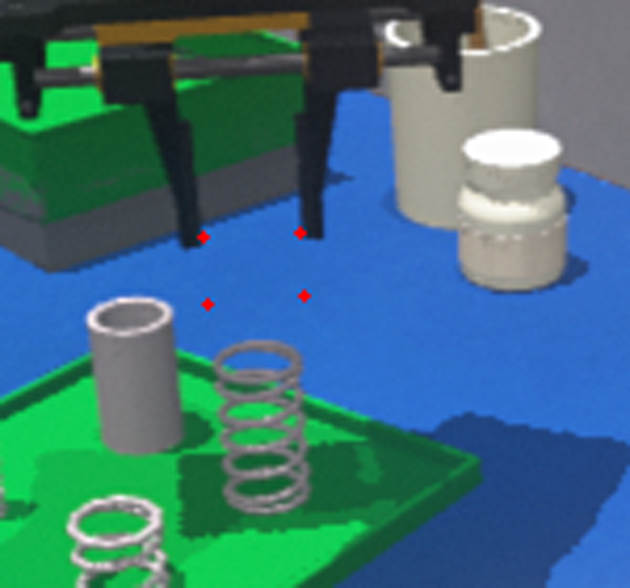

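The jaws close parallel without retracting, and laterally they match the spring axis to about 1 mm. In this view, though, the tips sit about 30 mm higher than the reported TCP. I'll descend part way, which is safe under either reading, and check again.

move_arm(rows=[6.5,0,0,0,0,6.5,0,0,0,0,6.5,0,0,0,0,6.5,0,0,0,0,6.5,0.1,-0.1,1,0,6.5,0,0,1,0,6.5,0,0,1,0,6.5,0,0,1,0,6.5,0,0,1,0,6.5,0,0,0,0,6.5,0,0,0,0])

```text
time_s: 4.68
ee_pos: [0.5596, 0.131, 0.0505]
tcp_rot: [-2.773, -1.474, 0.003]
force: [0.1, -0.1, 0.5]
gripper_width: 0.0648
```

Run:
```python
from h import *
delta((.56,.1315,.02))
im,d=manip.get_image("side"); P=pts("side",d); o=manip.get_obs(); p=np.array(o["ee_pos"])
print(np.round(o["qpos"],3))
M=R.from_rotvec(o["tcp_rot"]).as_matrix()
for y in(-.0325,.0325):
  for z in(0,-.03):
    u,v=proj("side",p+M@[0,y,z]); print(round(u),round(v),"depth there",d[round(v),round(u)],"P",P[round(v),round(u)].round(3)); cv2.circle(im,(round(u),round(v)),1,(255,0,0),-1)
cv2.imwrite("pics/side4.png",cv2.resize(im[90:230,170:320],None,fx=4.2,fy=4.2,interpolation=cv2.INTER_CUBIC)[...,::-1])
```

```text
t 4.6833 p [0.5596 0.131  0.0505] w 0.06483857607837028 F [ 0.08 -0.09  0.46] ydir -34.0 z [-0.002 -0.    -1.   ]
tool cm: [0.06 0.01 3.05]
[ 0.351  0.366 -0.743  1.781  0.275  1.101 -1.079]
214 186 depth there 0.98349476 P [0.581 0.227 0.003]
213 172 depth there 1.0438375 P [0.619 0.286 0.001]
249 183 depth there 1.0003607 P [ 0.647  0.193 -0.001]
248 169 depth there 0.87057805 P [0.586 0.111 0.083]
```

View pics/side4.png

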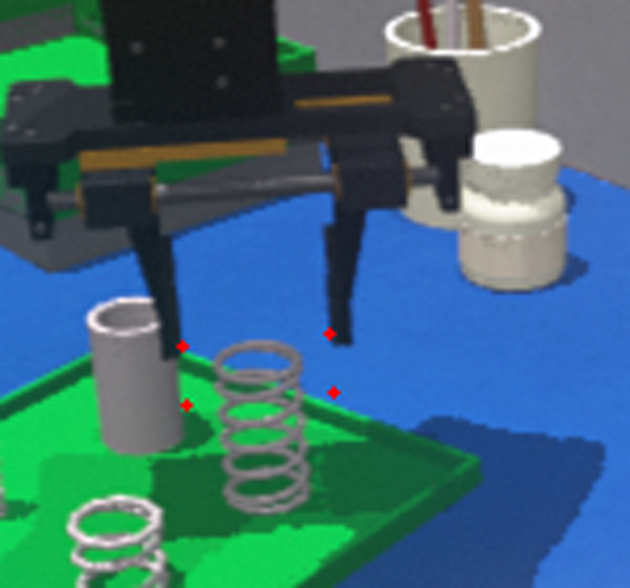

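The view again puts the tips about 25 mm above the reported TCP: tips at crop (170,357) and (340,345), with the projected TCP points at (187,405) and (334,393). I'll go on to a TCP reading of 0.020, watching force, and measure the tips by depth.

move_arm(rows=[6.5,0.05,0,1,0,6.5,0,0,1,0,6.5,0,0,1,0,6.5,0,0,0,0,6.5,0,0,0,0])

```text
time_s: 5.15
ee_pos: [0.5597, 0.1314, 0.0204]
tcp_rot: [-2.773, -1.474, 0.003]
force: [0.1, 0.5, 0.3]
gripper_width: 0.0653
```

```bash
cat >> h.py <<'E'
def tips(n="side",zl=.015,r=.07):
    im,d=manip.get_image(n); P=pts(n,d); o=manip.get_obs(); p=np.array(o["ee_pos"])
    m=(P[...,2]>zl)&(P[...,2]<p[2]+.07)&(abs(P[...,:2]-p[:2]).max(2)<r)&(d>0)&(im.max(2)<90)
    k,l,s,c=cv2.connectedComponentsWithStats(m.astype(np.uint8))
    for i in range(1,k):
        if s[i,4]>15:
            q=P[l==i]; low=q[q[:,2]<q[:,2].min()+.012]; print(s[i],"zmin",q[:,2].min().round(4),"low mean",low.mean(0).round(4))
    return im,d,P
E
python3 - <<'E'
from h import *
delta((.56,.1315,.02))
im,d,P=tips()
cv2.imwrite("pics/side5.png",cv2.resize(im[110:230,170:320],None,fx=4.2,fy=4.2,interpolation=cv2.INTER_CUBIC)[...,::-1])
E
```

```text
t 5.15 p [0.5597 0.1314 0.0204] w 0.06525774805501532 F [0.09 0.45 0.3 ] ydir -34.0 z [-0.002 -0.    -1.   ]
tool cm: [0.03 0.01 0.04]
[249 167   7  19  93] zmin 0.0533 low mean [0.584  0.1012 0.0593]
[205 170  10  21 115] zmin 0.0161 low mean [0.5511 0.1956 0.0216]
```

View pics/side5.png

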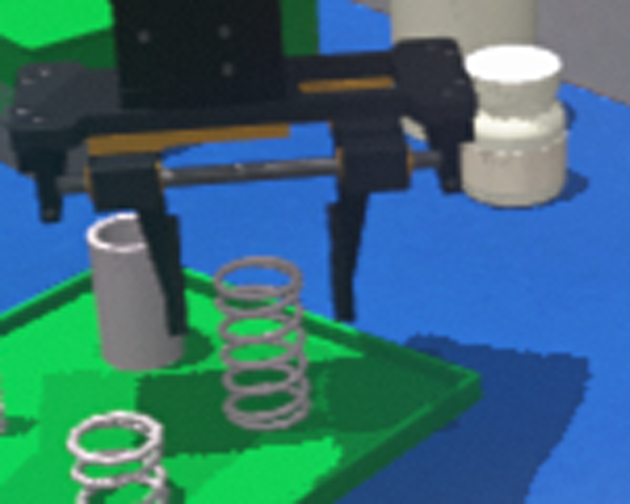

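By picture the tips are at about 0.047 (depth gives ~0.05), only about 40% of the way down the spring, and there is no contact force. The tip midpoint at crop x≈259 lines up with the spring axis at ≈262. I'll go down 20 mm more, slowly.

move_arm(rows=[6.5,0,0,0.5,0,6.5,0,0,0.5,0,6.5,0,0,0.5,0,6.5,0,0,0.5,0,6.5,0,0,0,0,6.5,0,0,0,0])

```text
time_s: 5.7
ee_pos: [0.5602, 0.1315, 0.001]
tcp_rot: [-2.774, -1.474, 0.001]
force: [0.3, -0.1, -0.3]
gripper_width: 0.0649
```

Run:
```python
from h import *
delta((.56,.1315,.02))
im,d,P=tips()
```

```text
t 5.7 p [0.5602 0.1315 0.001 ] w 0.06487715034348826 F [ 0.32 -0.06 -0.26] ydir -34.0 z [-0.001 -0.    -1.   ]
tool cm: [-0.01 -0.02 -1.9 ]
[249 177   7  19  95] zmin 0.031 low mean [0.5855 0.1029 0.0373]
[207 180   9  19 107] zmin 0.0225 low mean [0.5298 0.156  0.0317]
```

The TCP reads 0.001 with no contact above a 4 mm tray floor, so the TCP reading really is about 25 mm low. I'll go down the last 5 mm and grip.

move_arm(rows=[6.5,0,0,0.5,0,5,0,0,0,0,4,0,0,0,0,3.5,0,0,0,0,3.5,0,0,0,0,3.5,0,0,0,0,3.5,0,0,0,0,3.5,0,0,0,0,3.5,0,0,0,0], grip_force=15)

```text
time_s: 6.5
ee_pos: [0.5607, 0.1316, -0.0033]
tcp_rot: [2.774, 1.474, 0.0]
force: [0.1, 0.0, -0.0]
gripper_width: 0.0392
```

move_arm(rows=[3.5,0,0,-0.5,0,3.5,0,0,-1,0,3.5,0,0,-1.5,0,3.5,0,0,-2,0,3.5,0,0,-2,0,3.5,0,0,-2,0,3.5,0,0,-2,0,3.5,0,0,-1,0,3.5,0,0,0,0,3.5,0,0,0,0])

```text
time_s: 7.33
ee_pos: [0.5608, 0.1314, 0.1168]
tcp_rot: [2.774, 1.474, 0.001]
force: [0.9, -0.5, -0.7]
gripper_width: 0.0384
```

Run:
```python
from h import *
delta((.48,-.163,.14))
im,d=manip.get_image("side"); cv2.imwrite("pics/side6.png",cv2.resize(im[60:240,140:350],None,fx=3.3,fy=3.3,interpolation=cv2.INTER_CUBIC)[...,::-1])
```

```text
t 7.3333 p [0.5608 0.1314 0.1168] w 0.03839314307247224 F [ 0.87 -0.51 -0.71] ydir -34.0 z [ 0.001 -0.    -1.   ]
tool cm: [-28.92   9.78  -2.32]
```

View pics/side6.png

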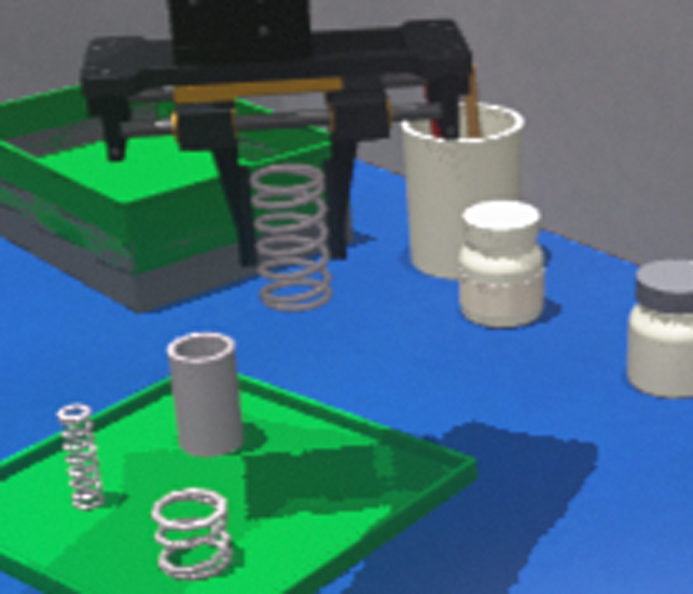

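The long spring is held upright near mid height, opening 38 mm. By the lift its centre is at about 0.159, so its bottom clears the rod tip. Next I carry it over the rod.

move_arm(rows=[3.5,-1.4,0.5,-0.1,0,3.5,-2.7,0.9,-0.1,0,3.5,-3,1,-0.1,0,3.5,-3,1,-0.1,0,3.5,-3,1,-0.1,0,3.5,-3,1,-0.1,0,3.5,-3,1,-0.1,0,3.5,-3,1,-0.1,0,3.5,-3,1.1,-0.1,0,3.5,-2.7,1,-0.1,0,3.5,0,0.35,0,0,3.5,0,0,0,0])

```text
time_s: 8.38
ee_pos: [0.4854, -0.1561, 0.125]
tcp_rot: [-2.776, -1.467, 0.002]
force: [-0.1, 0.7, -0.3]
gripper_width: 0.039
```

move_arm(rows=[3.5,0,0,0,0,3.5,0,0,0,0,3.5,0,0,0,0])

```text
time_s: 8.63
ee_pos: [0.4868, -0.1523, 0.1261]
tcp_rot: [-2.771, -1.477, 0.0]
force: [0.1, -0.0, -0.6]
gripper_width: 0.0391
```

```bash
cat >> h.py <<'E'
def look(name,off=.042,box=(120,320,230,400)):
    delta((.4813,-.1621,.03))
    im,d=manip.get_image("side"); p=np.array(manip.get_obs()["ee_pos"])
    P=pts("side",d); zc=p[2]+off
    m=(P[...,2]>zc-.036)&(P[...,2]<zc+.036)&(abs(P[...,:2]-p[:2]).max(2)<.028)&(d>0)&(im.min(2)>85)
    v,u=np.nonzero(m); print("spring px n",m.sum(),"u",u.min(),u.max(),"v",v.min(),v.max())
    a=np.polyfit(np.array([v[v==k].mean() for k in np.unique(v)])*0+np.unique(v),[(u[v==k].min()+u[v==k].max())/2 for k in np.unique(v)],1); print("spring axis u=%.3f v + %.2f"%tuple(a))
    for dz in(-.035,0,.035): print("proj nominal axis",np.round(proj("side",(p[0],p[1],zc+dz)),1))
    q=P[m]; print("spring pts mid",((np.percentile(q,2,0)+np.percentile(q,98,0))/2).round(4),"zmin",np.percentile(q[:,2],1).round(4))
    r=(P[...,2]>.04)&(P[...,2]<.082)&(np.hypot(P[...,0]-.478,P[...,1]+.166)<.016)&(d>0)
    v,u=np.nonzero(r); print("rod px u mid at rows",[(k,(u[v==k].min()+u[v==k].max())/2) for k in np.unique(v)[::4]], "pts mean",P[r].mean(0).round(4) if r.any() else None)
    cv2.imwrite(name,cv2.resize(im[box[0]:box[1],box[2]:box[3]],None,fx=3,fy=3,interpolation=cv2.INTER_CUBIC)[...,::-1])
    return im,d,P
E
python3 -c "
from h import *
look('pics/side7.png')"
```

```text
t 8.6333 p [ 0.4868 -0.1523  0.1261] w 0.039094241621686066 F [ 0.11 -0.03 -0.58] ydir -33.9 z [-0.001  0.001 -1.   ]
tool cm: [-1.12  0.1   9.61]
spring px n 1080 u 298 329 v 170 231
spring axis u=-0.022 v + 317.95
proj nominal axis [312.2 221.9]
proj nominal axis [312.7 198.9]
proj nominal axis [313.2 174.4]
spring pts mid [ 0.4839 -0.1565  0.1692] zmin 0.1344
rod px u mid at rows [(np.int64(261), np.float64(310.0)), (np.int64(265), np.float64(314.5)), (np.int64(269), np.float64(314.0)), (np.int64(273), np.float64(314.0)), (np.int64(277), np.float64(314.0)), (np.int64(281), np.float64(313.5)), (np.int64(285), np.float64(314.0))] pts mean [ 0.4758 -0.1684  0.0613]
```

View pics/side7.png

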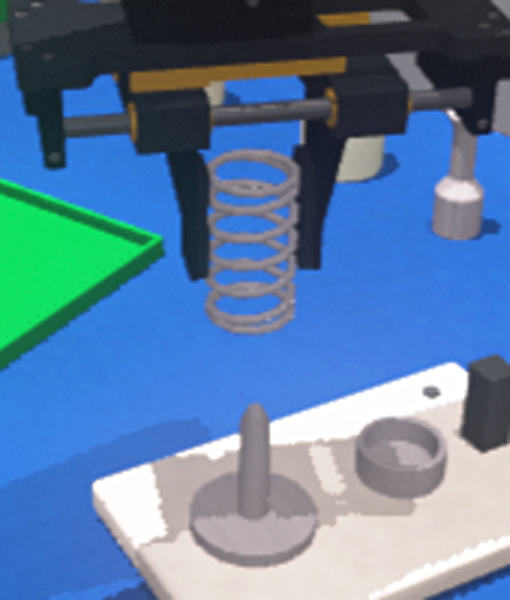

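The side view shows the spring about 11 mm short of the rod axis along tool −x. It measures (0.4839,−0.1565) against the rod at about (0.479,−0.165) in the same view, and the top-view plan asks for the same correction. I'll correct it and come down to just above the rod tip.

move_arm(rows=[3.5,-0.6,0.1,0,0,3.5,-0.5,0,0.5,0,3.5,0,0,1,0,3.5,0,0,1,0,3.5,0,0,0.5,0,3.5,0,0,0,0,3.5,0,0,0,0,3.5,0,0,0,0])

```text
time_s: 9.35
ee_pos: [0.4816, -0.1635, 0.0966]
tcp_rot: [2.774, 1.475, 0.0]
force: [-0.2, -0.2, -0.9]
gripper_width: 0.0389
```

```bash
python3 -c "
from h import *
look('pics/side8.png')"
```

```text
t 9.35 p [ 0.4816 -0.1635  0.0966] w 0.038859710708313816 F [-0.24 -0.21 -0.88] ydir -34.0 z [ 0.  0. -1.]
tool cm: [ 0.1  -0.1   6.66]
spring px n 1158 u 301 332 v 194 255
spring axis u=-0.019 v + 320.84
proj nominal axis [315.2 245.3]
proj nominal axis [315.7 223.1]
proj nominal axis [316.2 199.6]
spring pts mid [ 0.4787 -0.1677  0.1396] zmin 0.1051
rod px u mid at rows [(np.int64(261), np.float64(319.0)), (np.int64(265), np.float64(314.5)), (np.int64(269), np.float64(314.0)), (np.int64(273), np.float64(314.0)), (np.int64(277), np.float64(314.0)), (np.int64(281), np.float64(313.5)), (np.int64(285), np.float64(314.0))] pts mean [ 0.4758 -0.1685  0.0613]
```

View pics/side8.png

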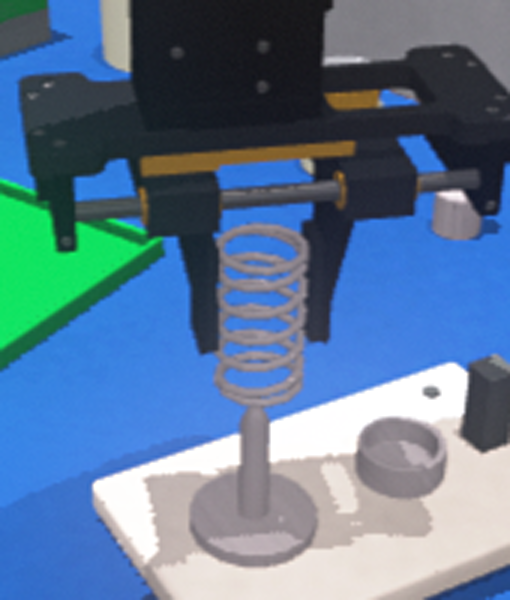

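The spring bottom ring is at crop (258,385) and the rod tip at (255,408), so the spring is 2–3 mm too far along tool +y. I'll shift −0.2 cm and lower it over the rod.

move_arm(rows=[3.5,0.1,-0.2,0,0,3.5,0,0,0.5,0,3.5,0,0,0.7,0,3.5,0,0,0.7,0,3.5,0,0,0.7,0,3.5,0,0,0.7,0,3.5,0,0,0.7,0,3.5,0,0,0.5,0,3.5,0,0,0,0])

```text
time_s: 10.15
ee_pos: [0.4793, -0.1613, 0.05]
tcp_rot: [-2.772, -1.473, 0.002]
force: [0.6, -0.5, -0.3]
gripper_width: 0.039
```

```bash
python3 -c "
from h import *
look('pics/side9.png')"
```

```text
t 10.15 p [ 0.4793 -0.1613  0.05  ] w 0.038997837967707456 F [ 0.56 -0.47 -0.26] ydir -34.0 z [-0.002  0.001 -1.   ]
tool cm: [0.05 0.22 2.  ]
spring px n 1241 u 299 335 v 225 283
spring axis u=-0.016 v + 318.12
proj nominal axis [312.4 272.6]
proj nominal axis [312.8 252. ]
proj nominal axis [313.2 230.2]
spring pts mid [ 0.4766 -0.1654  0.093 ] zmin 0.0583
rod px u mid at rows [(np.int64(256), np.float64(322.0)), (np.int64(263), np.float64(323.5)), (np.int64(267), np.float64(316.0)), (np.int64(271), np.float64(324.0)), (np.int64(275), np.float64(317.0)), (np.int64(279), np.float64(320.5)), (np.int64(284), np.float64(314.0))] pts mean [ 0.477  -0.1707  0.0638]
```

There's no contact and the spring's bottom is now about 30 mm down the rod. I'll continue in smaller steps.

move_arm(rows=[3.5,0,0.1,0.5,0,3.5,0,0,0.6,0,3.5,0,0,0.6,0,3.5,0,0,0.4,0,3.5,0,0,0.2,0,3.5,0,0,0,0,3.5,0,0,0,0])

```text
time_s: 10.78
ee_pos: [0.4811, -0.1622, 0.0284]
tcp_rot: [-2.774, -1.474, 0.0]
force: [0.7, -0.6, -0.4]
gripper_width: 0.0387
```

move_arm(rows=[3.5,0,0,0.1,0,3.5,0,0,0.1,0,3.5,0,0,0.0,0,3.5,0,0,0,0])

```text
time_s: 11.12
ee_pos: [0.4811, -0.1623, 0.0266]
tcp_rot: [2.774, 1.474, -0.0]
force: [0.1, -0.5, -0.1]
gripper_width: 0.039
```

```bash
python3 -c "
from h import *
look('pics/side10.png')"
```

```text
t 11.1167 p [ 0.4811 -0.1623  0.0266] w 0.0390207340041185 F [ 0.12 -0.5  -0.08] ydir -34.0 z [ 0. -0. -1.]
tool cm: [ 0.03  0.   -0.34]
spring px n 1233 u 293 339 v 239 296
spring axis u=-0.049 v + 328.42
proj nominal axis [313.2 286. ]
proj nominal axis [313.7 266.2]
proj nominal axis [314.1 245.2]
spring pts mid [ 0.4785 -0.1664  0.0695] zmin 0.0347
rod px u mid at rows [(np.int64(257), np.float64(308.0)), (np.int64(264), np.float64(311.0)), (np.int64(268), np.float64(310.5)), (np.int64(272), np.float64(313.5)), (np.int64(276), np.float64(308.5)), (np.int64(281), np.float64(313.5)), (np.int64(286), np.float64(314.0)), (np.int64(290), np.float64(312.5))] pts mean [ 0.4741 -0.1698  0.0622]
```

Still about 3–4 mm above the seat, so I'll feel for contact in 1 mm steps.

move_arm(rows=[3.5,0,0,0.1,0,3.5,0,0,0.1,0,3.5,0,0,0,0,3.5,0,0,0,0])

```text
time_s: 11.5
ee_pos: [0.481, -0.1622, 0.0245]
tcp_rot: [-2.774, -1.474, 0.0]
force: [-0.8, 0.7, -0.1]
gripper_width: 0.0388
```

move_arm(rows=[3.5,0,0,0.1,0,3.5,0,0,0,0,3.5,0,0,0,0])

```text
time_s: 11.75
ee_pos: [0.4811, -0.1623, 0.0235]
tcp_rot: [-2.774, -1.474, 0.0]
force: [-0.5, 0.9, -0.3]
gripper_width: 0.039
```

move_arm(rows=[3.5,0,0,0.1,0,3.5,0,0,0,0,3.5,0,0,0,0])

```text
time_s: 12.0
ee_pos: [0.4813, -0.1623, 0.0226]
tcp_rot: [2.774, 1.474, 0.0]
force: [0.0, 0.0, 0.1]
gripper_width: 0.0392
```

move_arm(rows=[3.5,0,0,0.1,0,3.5,0,0,0,0,3.5,0,0,0,0])

```text
time_s: 12.25
ee_pos: [0.4814, -0.1624, 0.0225]
tcp_rot: [2.774, 1.474, -0.0]
force: [-1.7, 0.3, 7.0]
gripper_width: 0.0391
```

There's 7 N upward at the expected height, so the spring is on the seat. I'll take one look before releasing.

```bash
python3 -c "
from h import *
look('pics/side11.png')"
```

```text
t 12.25 p [ 0.4814 -0.1624  0.0225] w 0.0390593562818545 F [-1.71  0.33  7.04] ydir -34.0 z [ 0.    -0.001 -1.   ]
tool cm: [ 0.02 -0.02 -0.75]
spring px n 1628 u 293 340 v 242 305
spring axis u=-0.059 v + 331.15
proj nominal axis [313.3 288.2]
proj nominal axis [313.7 268.5]
proj nominal axis [314.2 247.7]
spring pts mid [ 0.4784 -0.1661  0.0642] zmin 0.0286
rod px u mid at rows [(np.int64(260), np.float64(307.0)), (np.int64(265), np.float64(317.5)), (np.int64(269), np.float64(312.0)), (np.int64(273), np.float64(314.0)), (np.int64(277), np.float64(312.5)), (np.int64(281), np.float64(316.5)), (np.int64(285), np.float64(316.0)), (np.int64(289), np.float64(323.0))] pts mean [ 0.4744 -0.1692  0.0614]
```

View pics/side11.png

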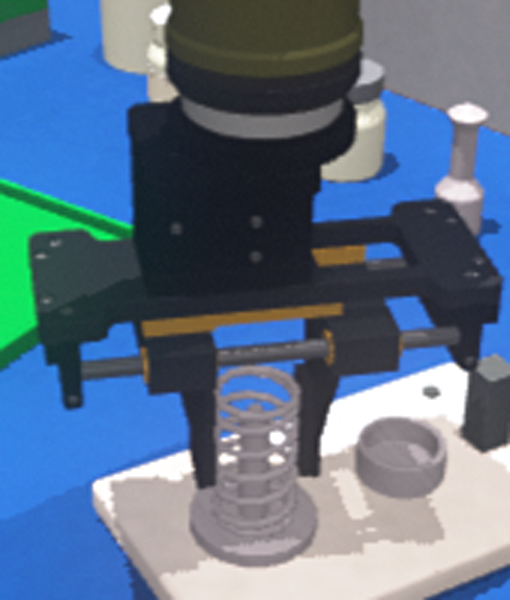

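The spring stands on the seat disc (crop centre ≈(256,520)) with the rod visible inside its coils at (255,430). I'll release gently, then rise straight up.

move_arm(rows=[4.2,0,0,0,0,4.6,0,0,0,0,5,0,0,0,0,5.5,0,0,0,0,6,0,0,0,0,6,0,0,0,0,6,0,0,0,0])

```text
time_s: 12.88
ee_pos: [0.481, -0.1623, 0.0214]
tcp_rot: [-2.774, -1.474, 0.0]
force: [-0.4, 0.7, 0.4]
gripper_width: 0.0592
```

move_arm(rows=[6,0,0,-0.5,0,6,0,0,-1,0,6,0,0,-1.5,0,6,0,0,-2,0,6,0,0,-2,0,6,0,0,-2,0,6,0,0,-2,0,6,0,0,-1,0,6,0,0,0,0,6,0,0,0,0])

```text
time_s: 13.72
ee_pos: [0.4813, -0.1624, 0.1419]
tcp_rot: [2.773, 1.474, 0.001]
force: [-0.3, -0.6, 0.0]
gripper_width: 0.0601
```

Run:
```python
from h import *
delta()
im,d=manip.get_image("side"); P=pts("side",d)
m=(P[...,2]>.034)&(P[...,2]<.11)&(np.hypot(P[...,0]-.479,P[...,1]+.1655)<.03)&(d>0)
q=P[m]; lo,hi=np.percentile(q,[2,98],0); print("mid",((lo+hi)/2).round(4),"zmax",q[:,2].max().round(4))
for a,b in((.04,.06),(.085,.105)):
    k=q[(q[:,2]>a)&(q[:,2]<b)]; print(a,((k.min(0)+k.max(0))/2).round(4))
cv2.imwrite("pics/side12.png",cv2.resize(im[120:320,230:400],None,fx=3,fy=3,interpolation=cv2.INTER_CUBIC)[...,::-1])
```

```text
t 13.7167 p [ 0.4813 -0.1624  0.1419] w 0.060148821899264515 F [-0.27 -0.65  0.04] ydir -34.0 z [ 0.001 -0.001 -1.   ]
mid [ 0.4782 -0.1662  0.0675] zmax 0.1008
0.04 [ 0.4791 -0.1651  0.05  ]
0.085 [ 0.4792 -0.1654  0.0929]
```

View pics/side12.png

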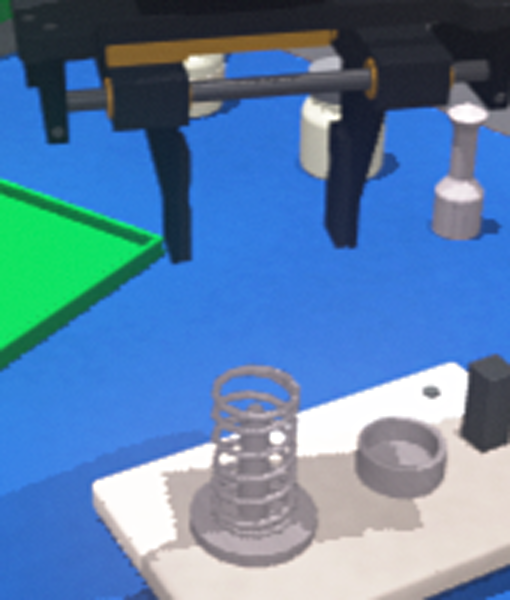

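The spring stands upright around the rod on its seat, crop (256,375) to (256,520), with its top at about 0.100 m. The fingers are clear of it, so I'm handing in.

```bash
python3 -c "
from bench import manip
print(manip.finish_job())"
```

```text
the job is handed in; nothing more can be done
None
```

I picked the long, wide spring out of the tray, threaded it over the rod and lowered it until I felt 7 N of contact at the seat. I then let go, rose 12 cm clear and handed the job in at about 14 s of the 43 s.

**Last checks:** in the side view the spring stands around the rod. Its top is at about 0.100 m, as expected when fully seated. Its axis is within about 1 mm of the rod's position in that view, and it shows no visible tilt. The fingers were clear of everything and the wrist force was close to zero.

**Checks that disagreed:**
- **TCP height:** the reported height read about 25 mm below the fingertips seen by the side camera. I took heights from the picture and from contact force, and the contact at the seat agreed with that.
- **Camera offset:** the side and top cameras differed by about 5 mm in x and y. I allowed for this by comparing the spring and rod within the same view.

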